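# Switch on the heat under the filled wells of a food warmer

### The arm

A 6-joint arm with a two-finger parallel gripper is mounted at the origin on the work surface. World frame = base frame: x ahead of the robot, y to its left, z up, the work surface at z = 0. Lengths are in m, angles in rad, forces in N, time in s.
With the tool pointing down it reaches from about 0.35 to 0.975 m from the base axis. Payload 4.9 kg.
Tool frame: the origin (TCP) lies at the very end of the fingers, on their centre line; the grasp point (between the pads) lies 19 mm behind it; z points along the fingers, y is the line along which they close (so a half turn about z gives the same grasp; the last joint's range is limited). The gripper opens to 85 mm and grips with 20 to 120 N. Pads are 22 mm wide; open, the fingers measure 114 mm over their backs; the gripper's body (76 mm by 85 mm) begins 54 mm behind the grasp point. The pads swing forward as they close: fully open they stand 13 mm farther back than shut.
Start: joints at [1.006, 0.053, 1.613, -0, 1.476, -0.119], TCP at [0.269, 0.564, 0.231] pointing down, gripper open.
Joint ranges: [-3.01, 3.01], [-1.01, 2.22], [0.06, 2.58], [-1.02, 4.17], [0.09, 2.62], [-3.14, 3.14]. Speed limits (rad/s): [2.57, 2.57, 3.14, 3.14, 3.14, 3.14].

### API

Orientations are given as a rotation vector (axis times angle).
In Python, from station import ctrl, imaging gives the robot as it stands.
- The arm moves only by the tool play_rows, never from a script. Its argument "series" is a list of rows, each a list of 3 entries, a list of its own where there are three numbers: the opening, from 0 (shut) to 1 (fully open), then the shift along the tool's x, y, z each as a share of 0.05 m, from -1 to 1, then the turn, a rotation vector about the tool's x, y, z each as a share of 8 degrees, from -1 to 1. In form: [[grip, [dx, dy, dz], [ax, ay, az]], ...]. A call has 1 to 8 rows; each row shifts and turns the commanded pose from where the row before left it, along the tool's axes as they then stand; what a row does not reach is not made up. A row lasts 1/8 s, in which the tool goes at most 62.5 mm and 10.7 degrees, less where a joint would pass 70% of its speed; a pose out of reach is approached as far as the arm can. A call with a number of a shift or a turn outside -1 to 1 is refused whole. A call with a gripper value outside its range is refused whole. The fingers move at their own pace and stop on an object; "force" is the grip in N (left out, the last holds). Time passes only in rows, so rows that do not move let the fingers close. It gives the time, the measured TCP pose, the force, the opening and the grip force at its end, in the units of the state.
- ctrl.get_obs(): the state, without advancing time (a new reading comes with each control period).
- imaging.get_image(name): name is "scene" or "top" or "wrist"; returns a dict with "color" (400x640x3 uint8, blue, green, red), "fx", "fy", "cx", "cy" (pixels), "D" ([k1, k2, p1, p2, k3] as OpenCV has them; the pictures are not rectified), "extrinsics" (4x4, takes a point from world to camera coordinates); the wrist camera has in their place "hand_eye" (4x4, takes a point from camera to tool coordinates, whose origin is the TCP and whose axes are the flange's). Camera axes: x right, y down, z forward; pixel columns grow to the right and rows downward; lengths in m; the calibration is good to about 2 mm. A picture is of the moment at which its call begins: read the wrist's pose just before it. There is no depth.
- ctrl.finish_job(): hands the job in; it is judged then, once.
The state is a dict: "t": time; "q": joint angles; "dq": joint speeds; "effort": joint torques, N m; "tool_pos": TCP position; "tool_rot": TCP orientation; "contact_force": force on the tool from outside, world axes, zero at the start; "wrist_torque": the same for the moment, N m; "opening": finger opening in m; "grip_force": force on a finger pad.
Only numpy, scipy, OpenCV 4.12 (cv2) and the standard library are available. Lean on these libraries where they do the work, as an engineer would, in place of code of your own. Each camera call takes 0.05 s, during which the arm holds its last target. There are 200 camera calls.

### The job

Serving starts soon: on the three-well food warmer, turn on the heat for the two wells that hold pans of food. Each well has its own toggle lever in line with it on the black deck at the front; with a fingertip push the lever away from you, towards the wells, past its centre until it snaps over and stays. The third well is empty under its flat cover plate, so never switch that one on, and neither lift nor shift the pans, the cover, the tongs on it or anything else on the counter.

Things in the scene. Friction and masses are not known exactly. Their poses are not given: they have to be found in the camera images.
- warmer: Brushed steel three-well food warmer, 490 deep (x), 610 wide (y), 190 mm high, fixed; its place and yaw vary. Origin: middle of the underside, on the counter; x points away from the operator (robot), y to the operator's left. Wells side by side: left, middle, right at y = +190, 0, -190 mm, flat top at z = 190. In front, x = -245 to -125 mm, a black control deck slopes 0.1 rad down to the operator.
- pan_corn: Loose steel pan of yellow corn cobs hanging by its rim in one of the wells (which one varies), rim 325 x 176 mm, 65 deep, about 1.3 kg. The cobs stand about 20 mm above the warmer's top. Origin: under the middle of its front edge (the 176 mm edge nearest the deck), 61 mm below the warmer's top; it reaches 325 mm from there along the warmer's x.
- pan_potato: Loose steel pan of brown potatoes hanging by its rim in one of the wells (which one varies), rim 325 x 176 mm, 65 deep, about 1.6 kg. The potatoes stand about 30 mm above the warmer's top. Origin: as for the corn pan, under the middle of its front edge.
- cover: Loose flat steel cover plate, 325 x 176 mm, 0.9 kg, over the one well without a pan (which one varies), with a loop handle 35 mm high in its middle. Origin: middle of its front edge (the 176 mm edge nearest the deck), underside, at the warmer's top; so it has the same y in the warmer's frame as its well and that well's switch.
- switch_left (a joint): Toggle lever of the left-hand well (warmer's y = +190 mm), hinged about the warmer's y axis, rad. 0 = off, leaning 0.45 from vertical towards the operator; 0.70 = on, leaning 0.25 away from the operator. Spring-loaded both ways about dead centre at 0.35: it falls back below that and snaps on above it. Leaving a stop takes about 4 N square to it at the tip, more if the finger drags along it, less near centre.
- tip_left (a point): Centre of the round end of lever switch_left, 42 mm from the pivot; moves with the lever. The lever is a round bat with a red sleeve, 14 mm across at the end, 11 mm lower down, and ends 7 mm past this point.
- pivot_left (a point): Pivot of lever switch_left, fixed on the warmer at x = -186, z = 187 mm of its frame, in line with the middle of its well and 6 mm above the deck; a steel bushing 16 mm across stands 8 mm out of the deck round it. 66 mm from it towards -y stands a fixed grey thermostat dial, 44 mm across, 21 mm high. Axes as the warmer's.
- switch_middle (a joint): Toggle lever of the middle well (warmer's y = 0), hinged about the warmer's y axis, rad. 0 = off, leaning 0.45 from vertical towards the operator; 0.70 = on, leaning 0.25 away from the operator. Spring-loaded both ways about dead centre at 0.35: it falls back below that and snaps on above it. Leaving a stop takes about 4 N square to it at the tip, more if the finger drags along it, less near centre.
- tip_middle (a point): Centre of the round end of lever switch_middle, 42 mm from the pivot; moves with the lever. The lever is a round bat with a red sleeve, 14 mm across at the end, 11 mm lower down, and ends 7 mm past this point.
- pivot_middle (a point): Pivot of lever switch_middle, fixed on the warmer at x = -186, z = 187 mm of its frame, in line with the middle of its well and 6 mm above the deck; a steel bushing 16 mm across stands 8 mm out of the deck round it. 66 mm from it towards -y stands a fixed grey thermostat dial, 44 mm across, 21 mm high. Axes as the warmer's.
- switch_right (a joint): Toggle lever of the right-hand well (warmer's y = -190 mm), hinged about the warmer's y axis, rad. 0 = off, leaning 0.45 from vertical towards the operator; 0.70 = on, leaning 0.25 away from the operator. Spring-loaded both ways about dead centre at 0.35: it falls back below that and snaps on above it. Leaving a stop takes about 4 N square to it at the tip, more if the finger drags along it, less near centre.
- tip_right (a point): Centre of the round end of lever switch_right, 42 mm from the pivot; moves with the lever. The lever is a round bat with a red sleeve, 14 mm across at the end, 11 mm lower down, and ends 7 mm past this point.
- pivot_right (a point): Pivot of lever switch_right, fixed on the warmer at x = -186, z = 187 mm of its frame, in line with the middle of its well and 6 mm above the deck; a steel bushing 16 mm across stands 8 mm out of the deck round it. 66 mm from it towards -y stands a fixed grey thermostat dial, 44 mm across, 21 mm high. Axes as the warmer's.
- tongs: Steel serving tongs with black ends, 230 x 50 x 14 mm, lying on the cover plate beside its handle, loose. Origin: underside of the end nearest the deck.
- pan_pink: Amber see-through plastic pan with pink sachets, 176 x 162 x 100 mm, on the counter left of the warmer. Origin: middle of its underside.
- pan_black: Black plastic pan with white sachets, 325 x 176 x 150 mm, on the counter right of the warmer. Origin: underside, middle of its short end nearest the robot.
- pan_red: Red plastic pan with wooden stir sticks, 325 x 176 x 100 mm, on the counter left of the warmer. Origin: underside, middle of its short end nearest the robot.
- bottle: Yellow squeeze bottle standing on the counter right of the warmer's front, 62 mm across, 190 mm high, light. Origin: middle of its underside.
- apple_red: Red apple, 74 mm across, on the counter between the robot and the warmer, to the left. Origin: underside.
- apple_green: Green apple, 70 mm across, on the counter between the robot and the warmer, to the right. Origin: underside.

How it is judged:
At the end, for the whole second after the job is handed in: The switches of the two wells that hold a food pan stand on (joint above 0.62 of 0.70), the switch of the covered well stands off (below 0.1), and both pans and the cover lie within 12 mm of where they were (((y of cover in the frame of warmer above 0.13 m and value of joint switch_left below 0.1 rad and value of joint each of switch_middle, switch_right above 0.62 rad) or (y of cover in the frame of warmer between -0.06 and 0.06 m and value of joint switch_middle below 0.1 rad and value of joint each of switch_left, switch_right above 0.62 rad) or (y of cover in the frame of warmer below -0.13 m and value of joint switch_right below 0.1 rad and value of joint each of switch_left, switch_middle above 0.62 rad)) and distance of each of pan_corn, pan_potato, cover from where it was at the start of the episode below 0.012 m); the robot touches nothing.
It fails at once if the switch of the covered, empty well is pushed past its centre ((y of cover in the frame of warmer above 0.13 m and value of joint switch_left above 0.35 rad) or (y of cover in the frame of warmer between -0.06 and 0.06 m and value of joint switch_middle above 0.35 rad) or (y of cover in the frame of warmer below -0.13 m and value of joint switch_right above 0.35 rad)).
It fails at once if a food pan or the cover is lifted or shifted by more than 15 mm (distance of any of pan_corn, pan_potato, cover from where it was at the start of the episode above 0.015 m).
It fails at once if the tongs, a fruit, the bottle or a pan on the counter is lifted or shifted by more than 25 mm (distance of any of tongs, pan_pink, pan_black, pan_red, bottle, apple_red, apple_green from where it was at the start of the episode above 0.025 m).
It also fails if it takes over 32 s, if anything falls off the work surface, if the arm or the gripper's body presses on something with over 40 N, if the wrist force passes 120 N, or if a joint passes its speed limit or range.

## Working session

There is one attempt and no reset: what is moved stays moved. The work goes in short steps, Python scripts to look and compute and a tool call to move; the robot and the scene stay as the last step left them, time stands still between calls to the robot, and variables do not carry over. Pictures are saved under pics/ and viewed, at most 10 in all, crops included, and the job is handed in when it is done.

Besides the shell and the picture viewer there is one more tool, called after ">>>" as a command line: name --argument value ..., lists and objects as JSON in quotes. play_rows: Moves the arm, as the interface text tells. Shift numbers are shares of 0.05 m and turn numbers shares of 8 degrees, none past 1 either way. Its arguments: {"type":"object","properties":{"series":{"type":"array"},"force":{"type":"number"}},"required":["series"]}

```bash
mkdir -p pics; ls; python3 - <<'E'
from station import ctrl, imaging
import cv2,numpy as np
o=ctrl.get_obs(); print(o['t'],o['tool_pos'],o['tool_rot'],o['opening'])
for n in ('scene','top'):
    im=imaging.get_image(n); cv2.imwrite(f'pics/{n}0.png',im['color']); np.save(f'pics/{n}0.npy',im,allow_pickle=True)
    print(n,im['fx'],im['cx'],im['D'],np.round(im['extrinsics'],3).tolist())
E
```

```text
pics
0.0 [0.26914606 0.56340494 0.23006633] [-0.69432882 -3.06316922  0.00306789] 0.08561942946269481
scene 391.3603294005178 316.63893335084424 [-0.00869058  0.          0.          0.          0.        ] [[-0.093, 0.996, 0.01, 0.049], [0.76, 0.077, -0.646, -0.294], [-0.644, -0.052, -0.763, 1.723], [0.0, 0.0, 0.0, 1.0]]
top 443.281447270695 318.6495662995076 [0.01861369 0.         0.         0.         0.        ] [[0.026, -1.0, 0.001, -0.015], [-0.983, -0.025, -0.181, 0.551], [0.181, 0.004, -0.983, 1.615], [0.0, 0.0, 0.0, 1.0]]
```

View pics/scene0.png

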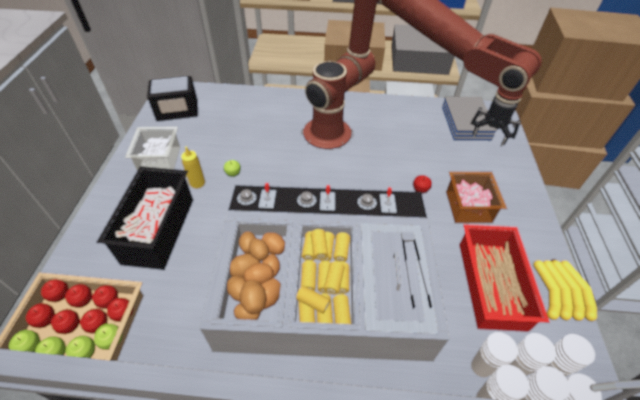

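View pics/top0.png

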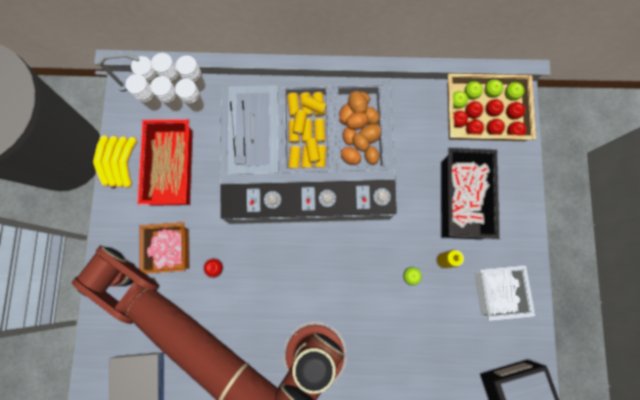

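The scene and top views both show the cover with the tongs on the left well. Corn is in the middle well and potatoes are in the right one, so the middle and right levers need switching on. The red levers are near (390,190), (328,190) and (268,187) in scene, and (253,201), (308,201) and (362,200) in top, listed left to right.

```bash
cat > h.py <<'E'
import cv2,numpy as np
from scipy.spatial.transform import Rotation as R
def ray(im,uv,T=None):
    K=np.array([[im['fx'],0,im['cx']],[0,im['fy'],im['cy']],[0,0,1]])
    p=cv2.undistortPoints(np.array([[uv]],float),K,np.array(im['D']))[0,0]
    T=np.linalg.inv(im['extrinsics']) if T is None else T   # camera -> world
    return T[:3,3],T[:3,:3]@[p[0],p[1],1]
def onz(r,z): o,d=r; return o+d*(z-o[2])/d[2]
def tri(a,b):
    A=np.c_[a[1],-b[1]]; s=np.linalg.lstsq(A,b[0]-a[0],rcond=None)[0]
    p,q=a[0]+a[1]*s[0],b[0]+b[1]*s[1]; return (p+q)/2,np.linalg.norm(p-q)
def red(c):
    b,g,r=[c[...,i].astype(int) for i in range(3)]
    return ((r>110)&(r-g>60)&(r-b>60)).astype(np.uint8)
def blobs(m,x0,y0,x1,y1,amin=3):
    n,l,s,c=cv2.connectedComponentsWithStats(m[y0:y1,x0:x1])
    return [(c[i][0]+x0,c[i][1]+y0,s[i].tolist()) for i in range(1,n) if s[i][4]>=amin]
E
python3 - <<'E'
from h import *
S=np.load('pics/scene0.npy',allow_pickle=True).item();T=np.load('pics/top0.npy',allow_pickle=True).item()
a=sorted(blobs(red(S['color']),225,175,405,215),key=lambda b:-b[0]);b=sorted(blobs(red(T['color']),222,185,395,215))
print(a,b)
for p,q in zip(a,b):
    ra,rb=ray(S,p[:2]),ray(T,q[:2]); print(tri(ra,rb),onz(ra,.215),onz(rb,.215))
g=T['color'].max(2); m=(g<70).astype(np.uint8)
n,l,s,c=cv2.connectedComponentsWithStats(m); k=l[210,290]; print(s[k])
cnt=cv2.findContours((l==k).astype(np.uint8),0,2)[0][0]; print(cv2.approxPolyDP(cv2.convexHull(cnt),4,True)[:,0].tolist())
E
```

```text
[(np.float64(388.9090909090909), np.float64(191.21212121212122), [162, 12, 5, 9, 33]), (np.float64(327.6470588235294), np.float64(189.02941176470588), [101, 10, 5, 9, 34]), (np.float64(266.61764705882354), np.float64(186.94117647058823), [39, 8, 6, 9, 34])] [(np.float64(251.28571428571428), np.float64(202.35714285714286), [28, 16, 4, 4, 14]), (np.float64(307.7692307692308), np.float64(200.84615384615384), [84, 14, 4, 5, 13]), (np.float64(364.1538461538462), np.float64(199.53846153846155), [141, 13, 4, 4, 13])]
(array([0.51627123, 0.22347819, 0.21753837]), np.float64(0.004255817341120053)) [0.51425261 0.22175971 0.215     ] [0.51682383 0.22603445 0.215     ]
(array([0.52656909, 0.03351706, 0.21738469]), np.float64(0.003669808562317423)) [0.52457848 0.03160263 0.215     ] [0.52691618 0.03541858 0.215     ]
(array([ 0.53632847, -0.15675459,  0.21625759]), np.float64(0.0033497045500207254)) [ 0.53525786 -0.15876019  0.215     ] [ 0.53631238 -0.15521277  0.215     ]
[ 222  182  173   37 3257]
[[392, 184], [393, 212], [222, 216], [222, 185]]
```

```bash
cat > go.py <<'E'
from h import *
from station import ctrl
X=np.array([.9986,.0527,0]);Y=np.array([-.0527,.9986,0]);Z=np.array([0,0,1.])
PIV={'m':np.array([.5415,.0345,.187]),'r':np.array([.5515,-.1557,.187])}
def plan(sw,dx,dy,z):
    "warmer-frame offset from pivot, world z -> shift (tool axes, units of .05) and turn (units of 8 deg)"
    o=ctrl.get_obs();Rt=R.from_rotvec(o['tool_rot']);M=Rt.as_matrix()
    t=PIV[sw]+dx*X+dy*Y; t[2]=z
    s=1 if M[:,0]@X>0 else -1
    G=np.c_[s*X,np.cross(-Z,s*X),-Z]
    print('axes',M.round(2).tolist(),'off',[(v@(np.array(o['tool_pos'])-PIV[sw])).round(4) for v in(X,Y,Z)],'F',np.round(o['contact_force'],1),'t',o['t'])
    print('shift now',(M.T@(t-o['tool_pos'])/.05).round(2),'after turn',(G.T@(t-o['tool_pos'])/.05).round(2),'turn',(R.from_matrix(M.T@G).as_rotvec(degrees=True)/8).round(2))
E
python3 -c "
from go import *
plan('m',-.07,0,.27)"
```

```text
axes [[-0.9, 0.43, -0.0], [0.43, 0.9, -0.0], [0.0, -0.0, -1.0]] off [np.float64(-0.2441), np.float64(0.5425), np.float64(0.0432)] F [1.2 0.1 0. ] t 0.1
shift now [-8.25 -7.87 -0.78] after turn [ -3.48 -10.85  -0.8 ] turn [-0.01 -0.   -3.57]
```

>>> play_rows --series '[[0,[0,0,-0.2],[0,0,-0.9]],[0,[0,0,-0.2],[0,0,-0.9]],[0,[0,0,-0.2],[0,0,-0.9]],[0,[0,0,-0.2],[0,0,-0.87]],[0,[-0.25,-0.8,0],[0,0,0]],[0,[-0.25,-0.8,0],[0,0,0]],[0,[-0.25,-0.8,0],[0,0,0]],[0,[-0.25,-0.8,0],[0,0,0]]]'

```text
t: 1.1
tool_pos: [0.3279, 0.4053, 0.2707]
tool_rot: [0.083, -3.14, 0.001]
contact_force: [-0.5, -0.3, -0.0]
opening: -0.0001
grip_force: 0.0
```

>>> play_rows --series '[[0,[-0.25,-0.8,0],[0,0,0]],[0,[-0.25,-0.8,0],[0,0,0]],[0,[-0.25,-0.8,0],[0,0,0]],[0,[-0.25,-0.8,0],[0,0,0]],[0,[-0.25,-0.8,0],[0,0,0]],[0,[-0.25,-0.8,0],[0,0,0]],[0,[-0.25,-0.8,0],[0,0,0]],[0,[-0.25,-0.8,0],[0,0,0]]]'

```text
t: 2.1
tool_pos: [0.4446, 0.0911, 0.2709]
tool_rot: [0.083, -3.14, -0.0]
contact_force: [0.5, -0.3, 0.2]
opening: 0.0004
grip_force: 0.0
```

```bash
python3 -c "
from go import *
plan('m',-.07,0,.27)"
```

```text
axes [[-1.0, -0.05, -0.0], [-0.05, 1.0, 0.0], [0.0, 0.0, -1.0]] off [np.float64(-0.0938), np.float64(0.0616), np.float64(0.0839)] F [ 0.5 -0.3  0.2] t 2.1
shift now [-0.48 -1.23  0.02] after turn [-0.48 -1.23  0.02] turn [ 0. -0. -0.]
```

>>> play_rows --series '[[0,[-0.16,-0.41,0],[0,0,0]],[0,[-0.16,-0.41,0],[0,0,0]],[0,[-0.16,-0.41,0],[0,0,0]],[0,[0,0,0],[0,0,0]],[0,[0,0,0],[0,0,0]]]'

```text
t: 2.72
tool_pos: [0.4714, 0.0327, 0.271]
tool_rot: [0.083, -3.14, -0.001]
contact_force: [-0.4, 0.1, -0.1]
opening: -0.0002
grip_force: 0.0
```

```bash
python3 - <<'E'
from go import *
from station import imaging
plan('m',-.07,0,.205)
o=ctrl.get_obs();im=imaging.get_image('wrist');cv2.imwrite('pics/w1.png',im['color'])
T=np.eye(4);T[:3,:3]=R.from_rotvec(o['tool_rot']).as_matrix();T[:3,3]=o['tool_pos'];T=T@im['hand_eye']
for b in blobs(red(im['color']),0,0,640,400,60):
    p=onz(ray(im,b[:2],T),.217); d=p-PIV['m']; print(np.round(b[:2]),b[2],p.round(4),(d@X).round(4),(d@Y).round(4))
E
```

```text
axes [[-1.0, -0.05, -0.0], [-0.05, 1.0, 0.0], [0.0, 0.0, -1.0]] off [np.float64(-0.0701), np.float64(0.0019), np.float64(0.084)] F [-0.4  0.1 -0.1] t 2.725
shift now [-0.   -0.04  1.32] after turn [-0.   -0.04  1.32] turn [ 0. -0. -0.]
[632.  36.] [621, 5, 19, 60, 777] [0.3535 0.2024 0.217 ] -0.1789 0.1776
[ 45. 298.] [25, 287, 49, 21, 628] [ 0.5401 -0.1592  0.217 ] -0.0116 -0.1933
[594. 298.] [566, 287, 50, 22, 700] [0.5197 0.2301 0.217 ] -0.0114 0.1965
```

View pics/w1.png

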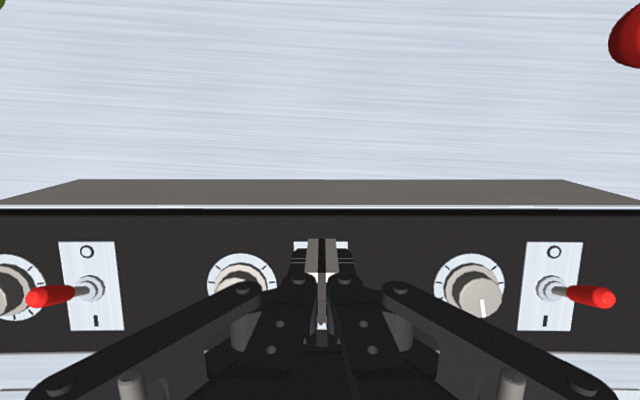

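The wrist view shows the side levers at (45,298) and (594,298), matching the estimate to within a few mm. The fingers are in line with the middle lever. I'll lower the tool, then push.

>>> play_rows --series '[[0,[0,0,0.44],[0,0,0]],[0,[0,0,0.44],[0,0,0]],[0,[0,0,0.44],[0,0,0]],[0,[-0.2,0,0],[0,0,0]],[0,[-0.2,0,0],[0,0,0]],[0,[-0.1,0,0],[0,0,0]],[0,[-0.1,0,0],[0,0,0]],[0,[0,0,0],[0,0,0]]]'

```text
t: 3.78
tool_pos: [0.5022, 0.0339, 0.2057]
tool_rot: [-0.083, 3.14, -0.0]
contact_force: [0.4, -0.4, 0.4]
opening: 0.0002
grip_force: 0.0
```

```bash
python3 -c "
from go import *
plan('m',-.016,0,.205)"
```

```text
axes [[-1.0, -0.05, 0.0], [-0.05, 1.0, -0.0], [-0.0, -0.0, -1.0]] off [np.float64(-0.0393), np.float64(0.0014), np.float64(0.0187)] F [ 0.4 -0.4  0.4] t 3.775
shift now [-0.47 -0.03  0.01] after turn [-0.47 -0.03  0.01] turn [-0.  0. -0.]
```

>>> play_rows --series '[[0,[-0.1,0,0],[0,0,0]],[0,[-0.1,0,0],[0,0,0]],[0,[0,0,0],[0,0,0]]]'

```text
t: 4.15
tool_pos: [0.5115, 0.0343, 0.2057]
tool_rot: [0.083, -3.139, 0.0]
contact_force: [-3.3, -0.3, 2.9]
opening: 0.0003
grip_force: 1.9
```

>>> play_rows --series '[[0,[-0.1,0,0],[0,0,0]],[0,[-0.1,0,0],[0,0,0]],[0,[0,0,0],[0,0,0]]]'

```text
t: 4.53
tool_pos: [0.5222, 0.035, 0.205]
tool_rot: [-0.083, 3.14, 0.0]
contact_force: [-1.0, -0.3, 0.4]
opening: 0.0
grip_force: 0.0
```

```bash
python3 - <<'E'
from go import *
from station import imaging
plan('m',-.016,0,.205)
S=imaging.get_image('scene')
for b in blobs(red(S['color']),225,170,405,215): print(np.round(b[:2],1),b[2])
cv2.imwrite('pics/s2.png',cv2.resize(S['color'][150:230,220:420],None,fx=4,fy=4,interpolation=2))
E
```

```text
axes [[-1.0, -0.05, 0.0], [-0.05, 1.0, 0.0], [-0.0, 0.0, -1.0]] off [np.float64(-0.0193), np.float64(0.0015), np.float64(0.018)] F [-1.  -0.3  0.4] t 4.525
shift now [-0.07 -0.03  0.  ] after turn [-0.07 -0.03  0.  ] turn [ 0.  0. -0.]
[266.6 186.9] [39, 13, 6, 9, 34]
[388.9 191.2] [162, 17, 5, 9, 33]
[327.5 192.8] [101, 21, 4, 5, 18]
```

View pics/s2.png

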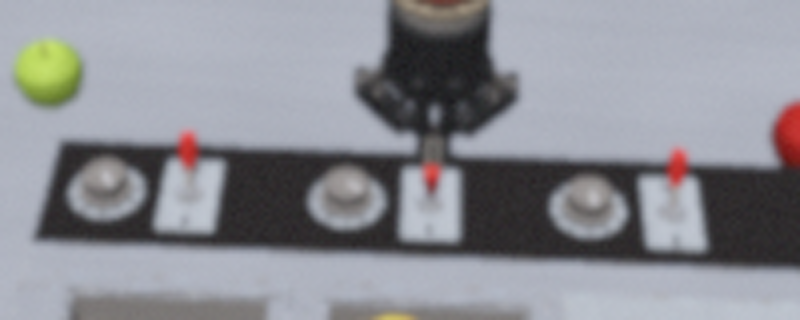

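The middle lever, at (432,178) in the crop, now stands foreshortened and leans towards the wells. The force has dropped to about 1 N, so it has probably snapped. I'll nudge it a little further, retreat, and check.

>>> play_rows --series '[[0,[-0.07,0,0],[0,0,0]],[0,[0,0,0],[0,0,0]],[0,[0.4,0,0],[0,0,0]],[0,[0.7,0,0],[0,0,0]],[0,[0,0,-0.6],[0,0,0]],[0,[0,0,-0.6],[0,0,0]],[0,[0,-0.5,0],[0,0,0]],[0,[0,-0.7,0],[0,0,0]]]'

```text
t: 5.58
tool_pos: [0.4737, -0.0279, 0.2662]
tool_rot: [-0.086, 3.139, -0.0]
contact_force: [1.4, -0.4, -0.4]
opening: 0.0
grip_force: 0.0
```

>>> play_rows --series '[[0,[0,-0.7,0],[0,0,0]],[0,[0,-0.7,0],[0,0,0]],[0,[0,-0.7,0],[0,0,0]],[0,[0,-0.5,0],[0,0,0]],[0,[0,0,0],[0,0,0]],[0,[0,0,0],[0,0,0]]]'

```text
t: 6.32
tool_pos: [0.4802, -0.157, 0.2652]
tool_rot: [0.083, -3.14, -0.001]
contact_force: [-0.9, 0.8, 0.6]
opening: 0.0003
grip_force: 0.0
```

```bash
python3 - <<'E'
from go import *
from station import imaging
plan('r',-.07,0,.205)
S=imaging.get_image('scene')
for b in blobs(red(S['color']),225,170,405,215): print(np.round(b[:2],1),b[2])
E
```

```text
axes [[-1.0, -0.05, -0.0], [-0.05, 1.0, 0.0], [0.0, 0.0, -1.0]] off [np.float64(-0.0713), np.float64(0.0025), np.float64(0.0782)] F [-0.9  0.8  0.6] t 6.325
shift now [-0.03 -0.05  1.2 ] after turn [-0.03 -0.05  1.2 ] turn [ 0. -0.  0.]
[266.6 186.9] [39, 13, 6, 9, 34]
[388.9 191.2] [162, 17, 5, 9, 33]
[327.5 192.6] [101, 20, 4, 6, 19]
```

>>> play_rows --series '[[0,[-0.03,-0.03,0.4],[0,0,0]],[0,[0,0,0.4],[0,0,0]],[0,[0,0,0.4],[0,0,0]],[0,[-0.3,0,0],[0,0,0]],[0,[-0.3,0,0],[0,0,0]],[0,[-0.1,0,0],[0,0,0]],[0,[-0.1,0,0],[0,0,0]],[0,[0,0,0],[0,0,0]]]'

```text
t: 7.38
tool_pos: [0.5225, -0.1571, 0.2065]
tool_rot: [-0.083, 3.14, -0.001]
contact_force: [-4.2, 0.0, 2.4]
opening: -0.0003
grip_force: 1.6
```

>>> play_rows --series '[[0,[-0.1,0,0],[0,0,0]],[0,[-0.1,0,0],[0,0,0]],[0,[0,0,0],[0,0,0]]]'

```text
t: 7.75
tool_pos: [0.5323, -0.1562, 0.2051]
tool_rot: [-0.083, 3.14, 0.0]
contact_force: [0.0, 0.3, -0.1]
opening: -0.0
grip_force: 0.0
```

```bash
python3 -c "
from go import *
plan('r',-.0155,0,.205)"
```

```text
axes [[-1.0, -0.05, 0.0], [-0.05, 1.0, 0.0], [-0.0, 0.0, -1.0]] off [np.float64(-0.0192), np.float64(0.0005), np.float64(0.0181)] F [ 0.   0.3 -0.1] t 7.75
shift now [-0.07 -0.01  0.  ] after turn [-0.07 -0.01  0.  ] turn [0. 0. 0.]
```

Same force drop here. I'll nudge, retreat up and back, then verify.

>>> play_rows --series '[[0,[-0.07,0,0],[0,0,0]],[0,[0,0,0],[0,0,0]],[0,[0.4,0,0],[0,0,0]],[0,[0.7,0,0],[0,0,0]],[0,[0,0,-0.7],[0,0,0]],[0,[0.5,0,-0.7],[0,0,0]],[0,[0.5,0,0],[0,0,0]],[0,[0,0,0],[0,0,0]]]'

```text
t: 8.75
tool_pos: [0.43, -0.1618, 0.276]
tool_rot: [-0.081, 3.139, -0.002]
contact_force: [-0.5, -0.4, -0.6]
opening: 0.0002
grip_force: 0.0
```

```bash
python3 - <<'E'
from go import *
from station import imaging
T=np.load('pics/top0.npy',allow_pickle=True).item()
S=imaging.get_image('scene')
for b in blobs(red(S['color']),225,170,405,215): print(np.round(b[:2],1),b[2])
K=np.array([[S['fx'],0,S['cx']],[0,S['fy'],S['cy']],[0,0,1]]);E=S['extrinsics']
for k in 'mr':
  for q in (0,.35,.7):
    P=PIV[k]+.033*(np.sin(q-.45)*X+np.cos(q-.45)*Z)
    print(k,q,cv2.projectPoints(P,cv2.Rodrigues(E[:3,:3])[0],E[:3,3],K,np.array(S['D']))[0].round(1).ravel())
cv2.imwrite('pics/s3.png',cv2.resize(S['color'][150:340,200:450],None,fx=3,fy=3,interpolation=2))
S0=np.load('pics/scene0.npy',allow_pickle=True).item()['color']
d=cv2.absdiff(S['color'],S0).max(2)[215:330,200:600];print('changed px',(d>30).sum())
E
```

```text
[388.9 191.2] [162, 17, 5, 9, 33]
[265.5 190.5] [39, 18, 4, 7, 22]
[327.5 192.6] [101, 20, 4, 6, 19]
m 0 [328.3 189.3]
m 0.35 [328.2 191.3]
m 0.7 [328.2 194.3]
r 0 [267.2 187.1]
r 0.35 [266.7 189.1]
r 0.7 [266.2 192. ]
changed px 0
```

View pics/s3.png

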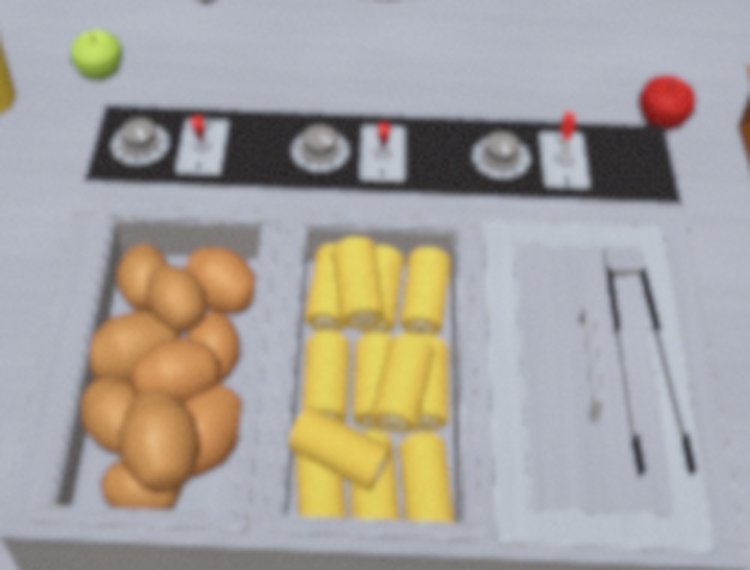

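Both levers, at (198,125) and (383,132) in the crop, differ from the off lever at (567,125). The pans, cover and tongs are unchanged. One numeric check from the top view before handing in.

```bash
python3 - <<'E'
from go import *
from station import imaging
T=imaging.get_image('top');K=np.array([[T['fx'],0,T['cx']],[0,T['fy'],T['cy']],[0,0,1]]);E=T['extrinsics']
for b in blobs(red(T['color']),222,180,395,215): print(np.round(b[:2],1),b[2])
for k in 'mr':
  for q in (0,.35,.7):
    P=PIV[k]+.033*(np.sin(q-.45)*X+np.cos(q-.45)*Z)
    print(k,q,cv2.projectPoints(P,cv2.Rodrigues(E[:3,:3])[0],E[:3,3],K,np.array(T['D']))[0].round(1).ravel())
E
```

```text
[307.6 192.9] [84, 11, 4, 5, 15]
[364.  191.7] [141, 10, 3, 5, 13]
[363.6 204.8] [133, 14, 17, 21, 119]
[379.1 208.3] [143, 18, 30, 17, 335]
[251.3 202.2] [28, 20, 4, 5, 15]
m 0 [308.3 200.7]
m 0.35 [308.2 197.3]
m 0.7 [308.1 194. ]
r 0 [364.6 199.2]
r 0.35 [364.5 195.8]
r 0.7 [364.3 192.5]
```

The top view puts both levers at the 0.70 stop and the left one still off.

```bash
python3 -c "
from station import ctrl
print(ctrl.finish_job())"
```

```text
the job is handed in; nothing more can be done
None
```

I switched on the middle (corn) and right (potato) wells and left the covered left well off; the camera views show the pans, cover and tongs unmoved, and the job is handed in, though no verdict came back.

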